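# Turn a sample panel over in its cradle with the lifter

### The job

Pick up the lifter, slip its blade under the blue panel that leans on the right slope of the cradle, and with a turn of the wrist flip the panel over onto the left slope so that its bare wood face is up. Then lay the lifter back on the bench, resting flat on the underside of its handle as it lay at first. The paint still marks, so never touch the panel with the gripper, and leave the gauge, the two legs and the plank round the work where they are.

Things in the scene. Friction and masses are not known exactly. Their poses are not given: they have to be found in the camera images.
- cradle: Fixed pale plywood turning cradle; base 170 (x) x 90 (y) x 10 mm, about 100 mm high. Two boards slope up, 35 degrees from horizontal, from a valley along its y axis, which points away from the robot: the right slope rises to its +x (the robot's right), the left slope to its -x. Each board carries two strips along y, 90 mm long; strip tops form the slope planes. Origin: centre of underside, z up.
- valley (a point): Middle of the valley line of the cradle, where the two slope planes meet, 46 mm above the bench; axes as the cradle's. Up the slope from here, the lower strip covers 0 to 20 mm and the upper strip 72 to 88 mm.
- channel (a point): Middle of the channel between the two strips of the right slope, 46 mm up the slope from the valley and 8 mm below the slope plane; axes as the cradle's. The channel is 52 mm wide, 16 mm deep below the slope plane (the panel's under face) and open at both y ends; the blade fits in it under the panel.
- panel: Flat rigid sample panel, 90 (x) x 100 (y) x 8 (z) mm, 60 to 130 g, loose; top face (+z) blue, under face bare wood. Origin: centre of the bare face. It starts leaning on the right slope's strips, lower long edge in the valley, blue up; x points up the slope, y along the cradle's y. Only its weight holds it: pushed past upright about its lower edge it falls onto the left slope.
- lifter: Loose turner, 245 mm long, 130 g, balanced near its origin. Dark wood handle 24 wide (y) x 36 high (z), x = -90 to 40 mm; thin steel neck to x = 65; steel blade to x = 155, twisted to the handle (see blade). Origin: middle of the handle's underside at the grip place; x to the tip, z up. Starts on the bench on the handle's flat underside, right of the cradle, blade pointing away from the robot.
- blade (a point): Centre of the lifter's blade, at x = 110, y = 0, z = 18 mm of the lifter; axes as the lifter's (not twisted). The blade, 90 long x 36 wide x 3 mm thick, lies along x on the handle's axis, its width twisted about x: with the lifter upright it rises at 60 degrees from horizontal towards -y (right, seen from the handle). Rolling the lifter 25 degrees to its right (top towards -y) lays it at 35 degrees.
- gauge: Marking gauge, pale beam 200 mm long with a red-brown block, 55 x 200 x 70 mm, loose bystander. Origin: centre of its underside.
- leg_near: Turned beech stool leg, 38 x 210 x 38 mm, lying loose near the bench edge, left, long side along its y axis. Bystander. Origin: centre of its underside.
- leg_far: Turned beech stool leg, 36 x 205 x 37 mm, lying loose right of the lifter, long side along its y axis. Bystander. Origin: centre of its underside.
- plank_left: Dark drilled plank, 138 x 292 x 26 mm, lying loose left of the cradle, long side along its y axis. Bystander. Origin: centre of its underside.
Things that resemble listed ones, but are neither listed nor needed, are in the scene too. There is more than one size of the cradle; the one meant has the size given above.

How it is judged:
On the way, in this order (a step that is already met when the one before it is completed fails the run):
1. the lifter's blade raises the panel off its slope (panel more than 43 degrees steep, touched by the lifter) (contact force between panel and lifter above 0.05 N and angle between panel's own z axis and vertical between 0.75 and 1.75 rad and height (world z) of lifter above 0.03 m), for 0.03 s.
2. the panel has gone over, bare face up (angle between panel's own z axis and vertical above 2.3 rad), for 0.2 s.
At the end, for the whole second after the job is handed in: The panel rests still on the left slope of the cradle, bare face up, within about 7 degrees of the slope, not skewed by more than 11 degrees and centred along the cradle within 35 mm; the lifter lies still on the bench on the flat underside of its handle, upright within 6 degrees (angle between panel's own z axis and vertical between 2.4 and 2.66 rad and x of panel in the frame of cradle between -0.065 and -0.01 m and y of panel in the frame of cradle between -0.035 and 0.035 m and z of panel in the frame of cradle between 0.06 and 0.1 m and angle between the y axis of panel and the y axis of cradle, either way round below 0.2 rad and linear speed of each of panel, lifter below 0.02 m/s and height (world z) of lifter below 0.008 m and angle between lifter's own z axis and vertical below 0.1 rad); the robot touches nothing.
It fails at once if the gripper or arm touches the panel (contact force between any of the fingers, the arm and panel above 0.5 N).
It fails at once if a bystander (gauge, leg or plank) is shifted by more than 30 mm (distance of any of gauge, leg_near, leg_far, plank_left from where it was at the start of the episode above 0.03 m).
It also fails if it takes over 50 s, if anything falls off the work surface, if the arm or the gripper's body presses on something with over 40 N, if the wrist force passes 120 N, or if a joint passes its speed limit or range.

### The arm

A 6-joint arm with a two-finger parallel gripper is mounted at the origin on a cart in front of the work surface, level with it; the furniture and walls round the work are solid. World frame = base frame: x ahead of the robot, y to its left, z up, the work surface at z = 0. Lengths are in m, angles in rad, forces in N, time in s.
With the tool pointing down it reaches from about 0.3 to 0.875 m from the base axis. Payload 6.4 kg.
Tool frame: the origin (TCP) lies midway between the tips of the shut fingers; the grasp point (between the pads) lies 19 mm behind it; z points along the fingers, y is the line along which they close (so a half turn about z gives the same grasp; the last joint's range is limited). The gripper opens to 85 mm and grips with 20 to 120 N. Pads are 22 mm wide; open, the fingers measure 114 mm over their backs; the gripper's body (76 mm by 85 mm) begins 54 mm behind the grasp point. The pads swing forward as they close: fully open they stand 13 mm farther back than shut.
Start: joints at [1.002, 0.181, 1.607, -0, 1.354, -0.206], TCP at [0.204, 0.538, 0.21] pointing down, gripper open.
Joint ranges: [-2.99, 2.99], [-0.89, 2.07], [0.3, 2.58], [-1.14, 4.28], [0, 2.63], [-3.12, 3.12]. Speed limits (rad/s): [2.57, 2.57, 3.01, 3.14, 3.14, 3.14].

### API

Orientations are given as a unit quaternion [w, x, y, z].
In Python, from rig import env gives the robot as it stands.
- The arm moves only by the tool send_rows, never from a script. Its argument "steps" is one flat list of numbers, 7 for each row, row after row: the shift along the tool's x, y, z in units of 50 mm (1.0 is 50 mm), then the turn, a rotation vector about the tool's x, y, z in units of 6 degrees (1.0 is 6 degrees), then the gripper's target within -1 to 1 (shut at 1, half-way at 0, fully open at -1). A call has 1 to 20 rows; each row shifts and turns the commanded pose from where the row before left it, along the tool's axes as they then stand; what a row does not reach is not made up. A row lasts 1/10 s, in which the tool goes at most 50 mm and 8.59 degrees, less where a joint would pass 70% of its speed; a pose out of reach is approached as far as the arm can. A call is refused whole if a number of a shift passes 1 or a number of a turn 1, either way. A call with a gripper value outside its range is refused whole. The fingers move at their own pace and stop on an object; "force" is the grip in N (left out, the last holds). Time passes only in rows, so rows that do not move let the fingers close. It gives the time, the measured TCP pose, the force, the opening and the grip force at its end, in the units of the state.
- env.observe(): the state, without advancing time (a new reading comes with each control period).
- env.get_image(name): name is "scene" or "top" or "wrist"; returns the picture (420x560x3 uint8, red, green, blue); there is no depth.
- env.camera_info(name): a dict with "fx", "fy", "cx", "cy" (pixels), "R" (3x3) and "t" (3): a world point X has camera coordinates R X + t. Camera axes: x right, y down, z forward; pixel columns grow to the right and rows downward; lengths in m; the calibration is good to about 2 mm. A picture is of the moment at which its call begins: read the wrist's pose just before it. camera_info takes no time and is no camera call; for the wrist camera it gives the pose at the moment of the call.
- env.hand_in(): hands the job in; it is judged then, once.
Trained networks look in the newest picture that a camera, given by its name, has taken for a name from the list of things; names that differ only in an ending like _2 or _b are one class to them, and where a whole thing is asked for, a point or a joint stands for the part that bears it (a point fixed in the world has none). Each returns a list of dicts, best first, with "p" (0 to 1); they miss things now and then, are a little off and sometimes report something else, mostly with a low value. They report only what shows in the picture. A call takes as long as a camera call. They do not tell look-alikes from the thing itself.
- env.spot_in(query, camera): "point" ([column, row] as shares, 0 to 1, of the picture: columns of its width, rows of its height, amid what is visible of it).
The state is a dict: "t": time; "joints": joint angles; "joint_velocities": joint speeds; "joint_efforts": joint torques, N m; "tool_pos": TCP position; "orientation": TCP orientation; "wrist_force": force on the tool from outside, world axes, zero at the start; "torque": the same for the moment, N m; "gripper_width": finger opening in m; "grasp_force": force on a finger pad.
Only numpy, scipy, OpenCV 4.12 (cv2) and the standard library are available. Lean on these libraries where they do the work, as an engineer would, in place of code of your own. Each camera call takes 0.05 s, during which the arm holds its last target. There are 200 camera calls.

## Working session

There is one attempt and no reset: what is moved stays moved. The work goes in short steps, Python scripts to look and compute and a tool call to move; the robot and the scene stay as the last step left them, time stands still between calls to the robot, and variables do not carry over. Pictures are saved under pics/ and viewed, at most 12 in all, crops included, and the job is handed in when it is done.

Besides the shell and the picture viewer there is one more tool, called after "Request:" by a JSON object that holds its "op" and its "data". send_rows: Moves the arm, as the interface text tells. Its arguments: {"type":"object","properties":{"steps":{"type":"array"},"force":{"type":"number"}},"required":["steps"]}

```bash
mkdir -p pics; cat > h.py <<'E'
from rig import env
import numpy as np, cv2
from scipy.spatial.transform import Rotation as Ro
def snap(cam,fn=None):
    im=env.get_image(cam)
    if fn: cv2.imwrite('pics/'+fn,im[:,:,::-1])
    return im
def ray(cam,uv):
    c=env.camera_info(cam);R=np.array(c['R']);t=np.array(c['t'])
    d=R.T@np.array([(uv[0]-c['cx'])/c['fx'],(uv[1]-c['cy'])/c['fy'],1]);return -R.T@t,d
def onz(cam,uv,z):
    o,d=ray(cam,uv);return o+d*(z-o[2])/d[2]
def proj(cam,X):
    c=env.camera_info(cam);p=np.array(c['R'])@np.asarray(X)+np.array(c['t'])
    return np.array([c['fx']*p[0]/p[2]+c['cx'],c['fy']*p[1]/p[2]+c['cy']])
E
python3 - <<'E'
from h import *
a=snap('top');b=snap('scene')
cv2.imwrite('pics/a.png',a[:,:,::-1]);cv2.imwrite('pics/b.png',b[:,:,::-1])
for q in ['cradle','panel','lifter','blade','gauge','leg_near','leg_far','plank_left']:
    for cam in ['top','scene']:
        r=env.spot_in(q,cam);print(q,cam,[(round(x['p'],2),int(x['point'][0]*560),int(x['point'][1]*420)) for x in r])
print(env.observe())
for c in['top','scene']:
    i=env.camera_info(c);print(c,i['fx'],-np.array(i['R']).T@i['t'])
E
```

```text
cradle top [(0.82, 382, 200), (0.71, 220, 206)]
cradle scene [(0.96, 246, 203), (0.59, 407, 246), (0.58, 369, 231)]
panel top [(0.85, 239, 191)]
panel scene [(0.84, 259, 191), (0.57, 242, 203)]
lifter top [(0.56, 347, 238)]
lifter scene [(0.64, 326, 256)]
blade top [(0.67, 353, 245)]
blade scene [(0.74, 328, 255)]
gauge top [(0.79, 337, 160)]
gauge scene [(0.87, 342, 204)]
leg_near top [(0.81, 222, 292)]
leg_near scene [(0.27, 245, 204)]
leg_far top [(0.82, 426, 193)]
leg_far scene [(0.56, 408, 246), (0.54, 245, 205), (0.5, 327, 259)]
plank_left top [(0.64, 135, 255)]
plank_left scene [(0.97, 161, 218)]
{'t': 0.9, 'joints': array([ 1.00174059e+00,  1.80805300e-01,  1.60700872e+00,  1.63774112e-05,
        1.35382467e+00, -2.06296235e-01]), 'joint_velocities': array([-0.00025492,  0.00066573, -0.00086115, -0.00037304,  0.00018586,
       -0.00049765]), 'joint_efforts': array([-2.34403950e-05, -4.44821334e+01, -3.51696467e+01, -2.82828769e-04,
        6.14137680e-04, -8.10419397e-05]), 'tool_pos': array([0.20401923, 0.53759005, 0.20988125]), 'orientation': array([-1.61049631e-05,  1.80388594e-01,  9.83595422e-01, -1.82869090e-05]), 'wrist_force': array([-0.4907533 , -0.46474965, -0.27682311]), 'torque': array([-0.02816751, -0.03995989, -0.01165371]), 'grasp_force': 0.0, 'gripper_width': 0.08526008859818139}
top 425.2016148331694 [ 0.49979205 -0.01027608  1.31457449]
scene 529.3720506284947 [-0.70303706 -0.61738103  1.27183399]
```

View pics/a.png

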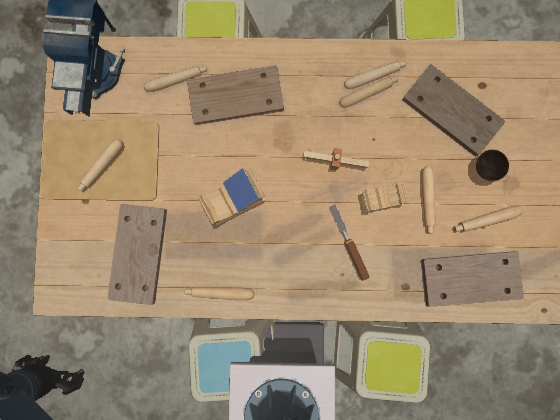

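View pics/b.png

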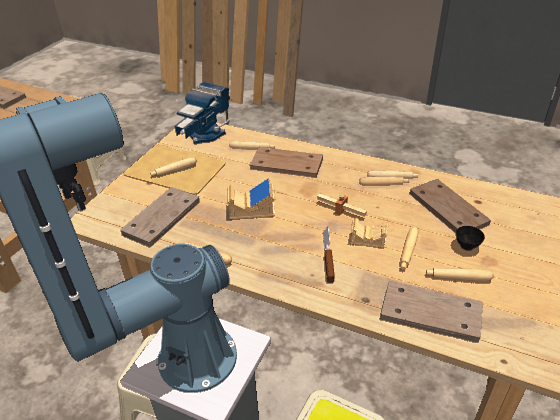

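Candidates:
- **Cradles:** top (232,197) carries the blue panel and is the larger one. Top (382,198) is an empty, smaller look-alike. I choose the first.
- **Lifter:** top (350,243) is the only turner.
- **Gauge:** (337,160).
- **Legs:** several look-alikes.

Next is one close crop, then coarse positions.

```bash
python3 - <<'E'
from h import *
a=cv2.imread('pics/a.png')
c1=cv2.resize(a[155:235,190:275],None,fx=7,fy=7,interpolation=cv2.INTER_CUBIC)[:560]
c2=cv2.resize(a[200:285,320:375],None,fx=6.588,fy=6.588,interpolation=cv2.INTER_CUBIC)
c2=cv2.resize(c2,(362,560))
o=np.hstack([cv2.resize(c1,(430,405)),cv2.resize(c2,(262,405))]);cv2.imwrite('pics/c.png',o);print(o.shape)
P=lambda *u,z=0:onz('top',u,z).round(3)
print('small cradle',P(382,198),'cradle',P(232,197),'lifter butt',P(363,278,z=.03),'tip',P(334,207,z=.02),'gauge',P(337,160),'legfar',P(428,200), 'plank',P(135,255))
E
```

```text
(405, 692, 3)
small cradle [ 0.662 -0.303  0.   ] cradle [0.659 0.163 0.   ] lifter butt [ 0.416 -0.239  0.03 ] tip [ 0.63  -0.152  0.02 ] gauge [ 0.779 -0.163  0.   ] legfar [ 0.657 -0.445  0.   ] plank [0.474 0.459 0.   ]
```

View pics/c.png

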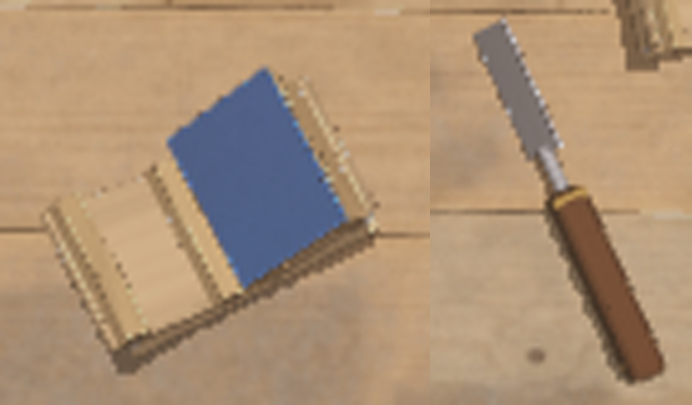

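The crop confirms the blue panel on the right slope of the large cradle, with its blue face spanning about (168..347, 68..288). It also shows the turner, with its blade towards the far left. I'll fit poses from these pixels.

```bash
cat >> h.py <<'E'
from scipy.optimize import least_squares
c35,s35=np.cos(np.radians(35)),np.sin(np.radians(35))
def slope(s,y,n=0,side=1): return np.array([side*(s*c35-n*s35),y,.046+s*s35+n*c35])
def c2w(p,X): # p=x,y,yaw(of y-axis heading from world x)
    a=p[2];ya=np.array([np.cos(a),np.sin(a),0]);xa=np.array([np.sin(a),-np.cos(a),0])
    return np.array([p[0],p[1],0])+X[0]*xa+X[1]*ya+np.array([0,0,X[2]])
PC=[slope(.09,.05,.008),slope(.09,-.05,.008),slope(0,-.05,.008),slope(0,.05,.008)]
def fit(cam,uv,X=PC,x0=(.66,.16,.4)):
    f=lambda p:np.concatenate([proj(cam,c2w(p,x))-u for x,u in zip(X,uv)])
    r=least_squares(f,x0);return r.x,r.fun.reshape(-1,2)
E
python3 - <<'E'
from h import *
k=430/85
uv=[np.array(q)/k+[190,155] for q in [(265,68),(347,220),(240,288),(168,142)]]
p,r=fit('top',uv);print(p.round(4),np.degrees(p[2]),r.round(1))
# lifter: butt and blade tip in crop -> px
kk=262/55
f=lambda u:np.array(u)/[kk,405/85]-[430/kk-320,-200]
b1,b2=f((630,382)),f((663,365));t=f((568,192))
print(b1,b2,t,onz('top',(b1+b2)/2,.036),onz('top',t,.036))
i=env.camera_info('wrist');R=np.array(i['R']);C=-R.T@i['t'];s=env.observe()
q=s['orientation'];T=Ro.from_quat([q[1],q[2],q[3],q[0]]).as_matrix()
print('cam in tool',T.T@(C-s['tool_pos']),'\n',(R@T).T.round(3),i['fx'])
E
```

```text
[0.6531 0.1578 0.4971] 28.484287600730717 [[ 0.2 -0.3]
 [ 0.   0.3]
 [ 0.4  0.3]
 [-0.6 -0.3]]
[361.98473282 280.17283951] [368.91221374 276.60493827] [348.96946565 240.2962963 ] [ 0.41566449 -0.24505126  0.036     ] [ 0.52835523 -0.19562867  0.036     ]
cam in tool [ 0.07484386  0.00028241 -0.16460279] 
 [[ 0.001 -0.956 -0.293]
 [ 1.     0.001  0.001]
 [-0.001 -0.293  0.956]] 352.44008158693094
```

Request:
{"op": "send_rows", "data": {"steps": [0,0,-0.1,0,0,1,-1,0,0,-0.1,0,0,1,-1,0,0,-0.1,0,0,1,-1,0,0,-0.1,0,0,1,-1,0,0,-0.1,0,0,1,-1,0,0,-0.1,0,0,1,-1,0,0,-0.1,0,0,1,-1,0,0,-0.1,0,0,1,-1,0,0,-0.1,0,0,1,-1,0,0,-0.1,0,0,1,-1,0,0,-0.1,0,0,1,-1,0,0,-0.1,0,0,1,-1,0,0,-0.1,0,0,1,-1,0,0,-0.1,0,0,1,-1,0,0,-0.1,0,0,1,-1,0,0,-0.1,0,0,1,-1,0,0,0,0,0,1,-1,0,0,0,0,0,1,-1,0,0,0,0,0,1,-1,0,0,0,0,0,1,-1]}}

```text
t: 2.9
tool_pos: [0.204, 0.5376, 0.2899]
orientation: [-0.0, 0.943, 0.334, 0.0]
wrist_force: [0.1, 0.7, -0.1]
gripper_width: 0.0855
grasp_force: 0.0
```

Request:
{"op": "send_rows", "data": {"steps": [0,0,0,0,0,1,-1,0,0,0,0,0,1,-1,0.37,0.776,0,0,0,0,-1,0.37,0.776,0,0,0,0,-1,0.37,0.776,0,0,0,0,-1,0.37,0.776,0,0,0,0,-1,0.37,0.776,0,0,0,0,-1,0.37,0.776,0,0,0,0,-1,0.37,0.776,0,0,0,0,-1,0.37,0.776,0,0,0,0,-1,0.37,0.776,0,0,0,0,-1,0.37,0.776,0,0,0,0,-1,0.37,0.776,0,0,0,0,-1,0.37,0.776,0,0,0,0,-1,0.37,0.776,0,0,0,0,-1,0.37,0.776,0,0,0,0,-1,0,0,0,0,0,0,-1,0,0,0,0,0,0,-1]}}

```text
t: 4.7
tool_pos: [0.683, 0.1721, 0.2888]
orientation: [-0.0, 0.972, 0.234, -0.001]
wrist_force: [0.2, 1.0, -0.1]
gripper_width: 0.0852
grasp_force: 0.0
```

```bash
python3 - <<'E'
from h import *
s=env.observe();print(s['t'],s['tool_pos'],s['orientation'],s['joints'].round(2))
snap('wrist','w1.png')
p=[.653,.158,.497]
print([proj('wrist',c2w(p,x)).round() for x in PC])
E
```

```text
4.7 [0.68300277 0.17207401 0.28884013] [-3.00438257e-04  9.72149395e-01  2.34360496e-01 -7.88801062e-04] [0.08 0.42 1.14 0.   1.58 1.18]
[array([350., 161.]), array([347., 254.]), array([279., 238.]), array([277., 155.])]
```

View pics/w1.png

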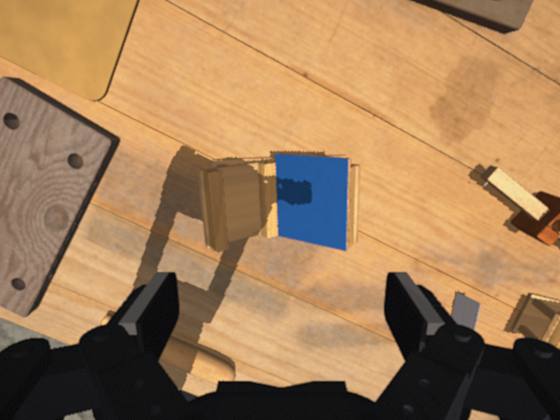

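The wrist view shows the blue panel with corners near (276,153), (348,157), (346,249) and (278,237), within a few px of the prediction. I'll refine using a blue mask.

```bash
python3 - <<'E'
from h import *
im=cv2.imread('pics/w1.png').astype(int)
m=((im[:,:,0]-im[:,:,2]>25)&(im[:,:,0]>im[:,:,1]+8)).astype(np.uint8)
m=cv2.morphologyEx(m,cv2.MORPH_CLOSE,np.ones((9,9)))
n,l,st,_=cv2.connectedComponentsWithStats(m);i=1+st[1:,4].argmax()
c=cv2.findContours((l==i).astype(np.uint8),0,2)[0][0];print(st[i])
a=cv2.approxPolyDP(cv2.convexHull(c),6,True)[:,0];print(a)
uv=[min(a,key=lambda q:abs(q-np.array(g)).sum()) for g in [(348,157),(346,249),(278,237),(276,153)]]
p,r=fit('wrist',uv);print(p.round(4),np.degrees(p[2]),r.round(1))
L=[slope(.088,.045,0,-1),slope(.088,-.045,0,-1),slope(.072,-.045,0,-1),np.array([-.085,-.045,0]),slope(.088,-.045),slope(.088,.045),slope(0,-.045)]
print([proj('wrist',c2w(p,x)).round() for x in L])
E
```

```text
[ 275  154   73   97 6090]
[[275 154]
 [347 159]
 [345 250]
 [279 235]]
[0.6542 0.1607 0.5126] 29.37063541116608 [[ 0.6 -0.9]
 [ 0.9  0.9]
 [-1.1  0.8]
 [-0.6 -0.5]]
[array([208., 167.]), array([216., 248.]), array([229., 245.]), array([219., 220.]), array([347., 244.]), array([349., 162.]), array([282., 230.])]
```

Request:
{"op": "send_rows", "data": {"steps": [-0.676,0.51,0,0,0,0,-1,-0.676,0.51,0,0,0,0,-1,-0.676,0.51,0,0,0,0,-1,-0.676,0.51,0,0,0,0,-1,-0.676,0.51,0,0,0,0,-1,-0.676,0.51,0.2,0,0,0,-1,-0.676,0.51,0.4,0,0,0,-1,-0.676,0.51,0.4,0,0,0,-1,-0.676,0.51,0.4,0,0,0,-1,-0.676,0.51,0.4,0,0,0,-1,0,0,0,0,0,0.6,-1,0,0,0,0,0,0,-1,0,0,0,0,0,0,-1]}}

```text
t: 6.05
tool_pos: [0.4993, -0.2072, 0.2008]
orientation: [0.0, 0.979, 0.206, 0.001]
wrist_force: [-0.9, 0.3, 0.7]
gripper_width: 0.0854
grasp_force: 0.0
```

```bash
python3 - <<'E'
from h import *
s=env.observe();print(s['t'],s['tool_pos'],s['orientation'],s['joints'].round(2))
snap('wrist','w2.png')
E
```

```text
6.05 [ 0.49928378 -0.20720977  0.2007554 ] [3.90178031e-04 9.78532708e-01 2.06090217e-01 6.39685734e-04] [-0.61  0.11  1.7   0.    1.32  0.54]
```

View pics/w2.png

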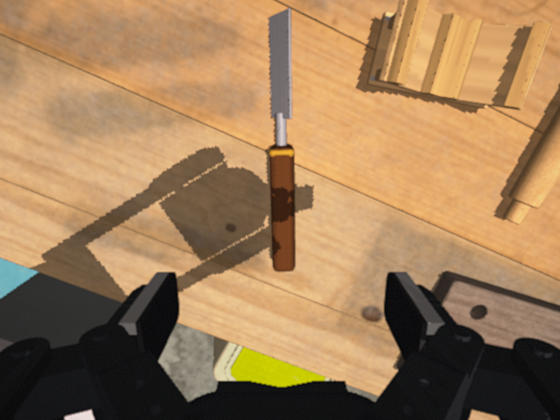

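The turner's handle runs from (282,147) at the front to (284,266) at the butt. It is nearly aligned with the tool and lies clear of the neighbours.

```bash
python3 - <<'E'
from h import *
s=env.observe();q=s['orientation'];T=Ro.from_quat([q[1],q[2],q[3],q[0]]).as_matrix()
im=cv2.imread('pics/w2.png').astype(int)
# dark red-brown handle mask -> column edges
for r in (155,175,215,235,255,262,265,268,271):
    g=im[r,255:310];d=np.where((g.sum(1)<270)&(g[:,2]>g[:,0]))[0]
    print(r,(255+d[0],255+d[-1]) if len(d) else None)
f=onz('wrist',(282,147),.036);b=onz('wrist',(284,266),.036)
d=(f-b)[:2];print(f,b,np.hypot(*d),np.degrees(np.arctan2(d[1],d[0])))
u=d/np.hypot(*d);m=(f+b)[:2]/2;o=m+u*.025;print('origin',o,'tool delta',T.T@(np.r_[o,.0]-s['tool_pos']),'heading',np.degrees(np.arctan2(T[1,0],T[0,0])))
E
```

```text
155 (np.int64(268), np.int64(269))
175 (np.int64(268), np.int64(293))
215 (np.int64(255), np.int64(294))
235 (np.int64(255), np.int64(294))
255 (np.int64(271), np.int64(294))
262 (np.int64(273), np.int64(294))
265 (np.int64(273), np.int64(294))
268 (np.int64(274), np.int64(292))
271 None
[ 0.53216453 -0.19335316  0.036     ] [ 0.42221308 -0.24432686  0.036     ] 0.12119257068064246 24.872526690588767
origin [ 0.49986995 -0.20832499] tool delta [-0.00037863  0.00092667  0.20088874] heading 23.805730726917627
```

Request:
{"op": "send_rows", "data": {"steps": [0.04,0.02,0.6,0,0,-0.17,-1,0,0,0.6,0,0,0,-1,0,0,0.6,0,0,0,-1,0,0,0.6,0,0,0,-1,0,0,0.6,0,0,0,-1,0,0,0.6,0,0,0,-1,0,0,0.28,0,0,0,-1,0,0,0,0,0,0,-1,0,0,0,0,0,0,1,0,0,0,0,0,0,1,0,0,0,0,0,0,1,0,0,0,0,0,0,1,0,0,0,0,0,0,1,0,0,0,0,0,0,1,0,0,0,0,0,0,1,0,0,0,0,0,0,1], "force": 80}}

```text
t: 7.7
tool_pos: [0.5017, -0.209, 0.0072]
orientation: [0.001, 0.977, 0.213, 0.001]
wrist_force: [-1.0, 0.4, 7.2]
gripper_width: 0.0215
grasp_force: 78.5
```

Request:
{"op": "send_rows", "data": {"steps": [0,0,-0.2,0,0,0,1,0,0,-0.4,0,0,0,1,0,0,-0.6,0,0,0,1,0,0,-0.6,0,0,0,1,0,0,-0.6,0,0,0,1,0,0,-0.6,0,0,0,1,0,0,0,0.834,0,0,1,0,0,0,0.834,0,0,1,0,0,0,0.834,0,0,1,0,0,0,0.834,0,0,1,0,0,0,0.834,0,0,1,0,0,0,0,0,0,1,0,0,0,0,0,0,1]}}

```text
t: 9.0
tool_pos: [0.5009, -0.2087, 0.1556]
orientation: [-0.211, 0.954, 0.208, -0.046]
wrist_force: [-0.9, -0.4, -1.9]
gripper_width: 0.0213
grasp_force: 78.9
```

```bash
cat >> h.py <<'E'
def tool():
    s=env.observe();q=s['orientation'];return s['tool_pos'],Ro.from_quat([q[1],q[2],q[3],q[0]]).as_matrix(),s
CR=[.654,.160,np.radians(29)]
E
python3 - <<'E'
from h import *
p,T,s=tool();j=s['joints'];print(s['t'],p,'\n',T.round(3),j.round(4),s['gripper_width'],s['grasp_force'])
for sg in (1,-1):
    E=Ro.from_euler('ZYZYZ',[j[0],j[1]+j[2],sg*j[3],j[4],-j[5]*-1]).as_matrix();print(sg,(E[:,2]).round(3),E[:,0].round(3),E[:,1].round(3))
snap('wrist','w3.png')
E
```

```text
9.0 [ 0.50088973 -0.20873592  0.15556256] 
 [[ 0.909  0.377 -0.176]
 [ 0.416 -0.824  0.384]
 [-0.    -0.422 -0.907]] [-0.7248  0.4362  1.4622  0.1718  1.6448  0.3945] 0.021335034526189883 78.92113303765655Traceback (most recent call last):
  File "<stdin>", line 4, in <module>
  File "scipy/spatial/transform/_rotation.pyx", line 1413, in scipy.spatial.transform._rotation.Rotation.from_euler
ValueError: Expected axis specification to be a non-empty string of upto 3 characters, got ZYZYZ
```

```bash
cat >> h.py <<'E'
def rz(a): return Ro.from_euler('z',a).as_matrix()
def ry(a): return Ro.from_euler('y',a).as_matrix()
def fk(j,k):
    L1,L2,a,h,d,c=k
    A=rz(j[0])@ry(j[1]);p=rz(j[0])@np.array([a,0,h])+A@np.array([0,0,L1])
    B=A@ry(j[2]);p=p+B@np.array([c,0,L2]);E=B@rz(j[3])@ry(j[4])@rz(j[5]);return p+E@np.array([0,0,d]),E
E
python3 - <<'E'
from h import *
snap('wrist','w3.png')
p,T,s=tool()
J=[[1.00174,.180805,1.607009,0,1.353825,-.206296],[.08,.42,1.14,0,1.58,1.18],[-.61,.11,1.7,0,1.32,.54],s['joints']]
P=[[.20402,.53759,.20988],[.683,.17207,.28884],[.49928,-.20721,.20076],p]
w=[1,.2,.2,1]
f=lambda k:np.concatenate([ww*(fk(j,k)[0]-x) for j,x,ww in zip(J,P,w)])
r=least_squares(f,[.4,.4,0,.2,.25,0]);k=r.x;print(k.round(4),r.fun.round(4))
E=fk(s['joints'],k)[1];print((E.T@T).round(3))
np.save('k.npy',k)
M=np.round(E.T@T)
# plan check
def ik(pt,Tt,j0):
    f=lambda j:np.concatenate([(fk(j,k)[0]-pt)*5,((fk(j,k)[1]@M)-Tt).ravel()])
    r=least_squares(f,j0);return r.x,abs(r.fun).max()
a=CR[2];j=s['joints']
for beta in (35,35.01,50,65,80,90,100,110,120):
    y0=-.10-.13*(beta==35)
    b=np.radians(beta);B=np.array([.046*np.cos(b)+.0025*np.sin(b),y0,.046+.046*np.sin(b)-.0025*np.cos(b)])
    th=np.radians(95-60-beta+0)+np.radians(0) # roll right = 60-beta... 
    th=np.radians(60-beta)
    Lz=np.array([np.sin(th),0,np.cos(th)])
    t=c2w(CR,B-Lz*.0108)
    X=np.array([np.cos(a),np.sin(a),0]);xa=np.array([np.sin(a),-np.cos(a),0])
    Z=-(xa*Lz[0]+np.array([0,0,Lz[2]]));Tt=np.column_stack([X,np.cross(Z,X),Z])
    j,e=ik(t,Tt,j);print(beta,t.round(3),j.round(2),round(e,4))
E
```

```text
[ 1.1606  0.444  -0.2278 -0.4921  1.0241 -0.7007] [ 0.1006 -0.0614  0.0043 -0.0003 -0.0235 -0.008  -0.0164 -0.0169  0.0025
 -0.0017  0.     -0.0032]
[[ 0. -1. -0.]
 [ 1.  0.  0.]
 [-0. -0.  1.]]
35 [0.47  0.018 0.061] [-0.49  0.21  1.94  0.24  1.37  0.49] 0.0
35.01 [0.583 0.081 0.061] [-0.36  0.29  1.83  0.28  1.37  0.6 ] 0.0
50 [0.581 0.086 0.069] [-0.1   0.16  1.88  0.15  1.21  0.9 ] 0.0
65 [0.578 0.092 0.076] [ 0.31  0.07  1.96 -0.1   1.09  1.42] 0.0
80 [0.573 0.099 0.081] [ 0.79  0.05  2.05 -0.37  1.16  2.02] 0.0
90 [0.57  0.105 0.083] [ 1.04  0.08  2.12 -0.47  1.26  2.32] 0.0
100 [0.567 0.11  0.083] [ 1.22  0.13  2.19 -0.52  1.36  2.54] 0.0
110 [0.564 0.116 0.083] [ 1.35  0.2   2.27 -0.54  1.43  2.7 ] 0.0
120 [0.561 0.122 0.082] [ 1.43  0.27  2.35 -0.55  1.48  2.83] 0.0
```

View pics/w3.png

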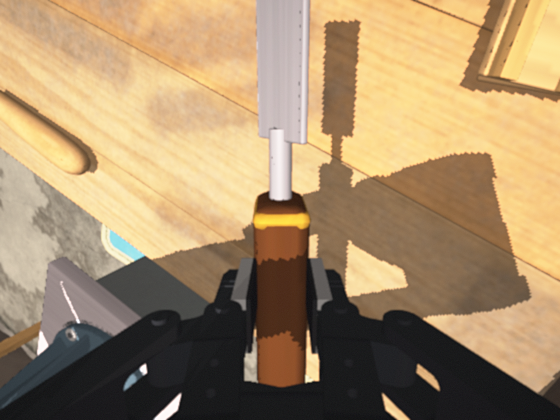

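The grip is straight: the handle is centred between the pads and the blade points ahead at (283,70). The model needs a lateral arm offset, so I'll refit.

```bash
cat >> h.py <<'E'
def fk(j,k):
    L1,L2,a,h,d,c,e=k
    A=rz(j[0])@ry(j[1]);p=rz(j[0])@np.array([a,e,h])+A@np.array([0,0,L1])
    B=A@ry(j[2]);p=p+B@np.array([c,0,L2]);E=B@rz(j[3])@ry(j[4])@rz(j[5]);return p+E@np.array([0,0,d]),E
M=np.array([[0,-1,0],[1,0,0],[0,0,1.]])
def ik(pt,Tt,j0,k):
    f=lambda j:np.concatenate([(fk(j,k)[0]-pt)*5,((fk(j,k)[1]@M)-Tt).ravel()])
    r=least_squares(f,j0);return r.x,abs(r.fun).max()
def pose(beta,y0,n,s=.046,zt=.0108):
    """TCP pose with blade centre at s up-slope, n off the slope plane at angle beta, y0 along cradle"""
    b=np.radians(beta);B=np.array([s*np.cos(b)-n*np.sin(b),y0-.11,.046+s*np.sin(b)+n*np.cos(b)])
    th=np.radians(60-beta);Lz=np.array([np.sin(th),0,np.cos(th)]);a=CR[2]
    X=np.array([np.cos(a),np.sin(a),0]);xa=np.array([np.sin(a),-np.cos(a),0])
    Z=-(xa*Lz[0]+np.array([0,0,Lz[2]]));return c2w(CR,B-Lz*zt),np.column_stack([X,np.cross(Z,X),Z])
E
python3 - <<'E'
from h import *
p,T,s=tool()
J=[[1.00174,.180805,1.607009,0,1.353825,-.206296],[.08,.42,1.14,0,1.58,1.18],[-.61,.11,1.7,0,1.32,.54],s['joints']]
P=[[.20402,.53759,.20988],[.683,.17207,.28884],[.49928,-.20721,.20076],p]
w=[1,.3,.3,1]
for lo in (0,):
    f=lambda k:np.concatenate([ww*(fk(j,k)[0]-x) for j,x,ww in zip(J,P,w)]+[.01*np.array([k[2],k[5],k[0]-.42])])
    r=least_squares(f,[.4,.4,0,.2,.2,0,.1]);k=r.x;print(k.round(4),r.fun.round(4))
np.save('k.npy',k)
j=s['joints']
for beta,y0 in ((35,-.14),(35,0),(50,0),(65,0),(80,0),(90,0),(100,0),(110,0),(120,0)):
    t,Tt=pose(beta,y0,-.0025);j,e=ik(t,Tt,j,k);print(beta,t.round(3),j.round(2),round(e,4))
E
```

```text
[0.4436 0.5056 0.007  0.3074 0.3432 0.0843 0.1175] [ 0.     -0.0005 -0.0006  0.0001  0.0002  0.0005  0.001  -0.0002  0.0008
  0.0002  0.      0.0002  0.0001  0.0008  0.0002]
35 [0.452 0.009 0.061] [-0.44  0.33  1.84  0.26  1.34  0.52] 0.0
35 [0.575 0.076 0.061] [-0.26  0.54  1.54  0.31  1.39  0.7 ] 0.0
50 [0.572 0.081 0.069] [-0.15  0.4   1.65  0.15  1.2   0.85] 0.0
65 [0.569 0.087 0.076] [-0.01  0.32  1.74 -0.09  1.04  1.1 ] 0.0
80 [0.565 0.094 0.081] [ 0.15  0.3   1.8  -0.4   0.96  1.44] 0.0
90 [0.562 0.1   0.083] [ 0.26  0.33  1.82 -0.64  0.96  1.69] 0.0
100 [0.558 0.105 0.083] [ 0.37  0.39  1.83 -0.85  1.01  1.93] 0.0
110 [0.555 0.111 0.083] [ 0.46  0.48  1.82 -1.03  1.1   2.14] 0.0
120 [0.552 0.117 0.082] [ 0.53  0.59  1.79 -1.17  1.22  2.31] 0.0
```

```bash
python3 - <<'E'
from h import *
p,T,s=tool()
# lifter offset in tool: X = p + T@[x-dx, -y, -(z-zt)]
f=lambda q:np.concatenate([proj('wrist',p+T@np.array([.065-q[0],-y,-(z-q[1])]))-u for y,z,u in ((-.009,.0336,(307,142)),(.009,.0024,(258,135)))])
r=least_squares(f,[0,.007]);print('TCP at lifter x,z',r.x,r.fun.round(1))
print('pred ferrule',[proj('wrist',p+T@np.array([.04,y,-.0288])).round() for y in(-.012,.012)])
t,Tt=pose(35,-.14,-.008)
print(t,'delta tool',T.T@(t-p)/.05,'rot',Ro.from_matrix(T.T@Tt).as_rotvec(degrees=True)/6)
E
```

```text
TCP at lifter x,z [ 0.00333141 -0.00802783] [ 1.9  0.5  3.5 -0.6]
pred ferrule [array([252., 194.]), array([313., 194.])]
[0.45362498 0.00581977 0.05604318] delta tool [ 0.92483882 -3.04457071  3.62063681] rot [ 0.01054331 -0.30647794 -0.65954285]
```

Request:
{"op": "send_rows", "data": {"steps": [0.23,-0.76,0,0,0,0,1,0.23,-0.76,0,0,0,0,1,0.23,-0.76,0,0,0,0,1,0.23,-0.76,0,0,0,0,1,0,0,0.8,0,-0.077,-0.165,1,0,0,0.8,0,-0.077,-0.165,1,0,0,0.8,0,-0.077,-0.165,1,0,0,0.6,0,-0.077,-0.165,1,0,0,0,0,0,0,1,0,0,0,0,0,0,1]}}

```text
t: 10.05
tool_pos: [0.4578, -0.007, 0.0853]
orientation: [-0.209, 0.945, 0.245, -0.054]
wrist_force: [0.8, 0.2, -1.2]
gripper_width: 0.0213
grasp_force: 79.0
```

```bash
python3 - <<'E'
from h import *
p,T,s=tool();snap('wrist','w4.png')
print(s['t'],p,s['joints'].round(2))
for y in(-.14,-.008):
    t,Tt=pose(35,y,-.008);print(t,'delta tool',T.T@(t-p)/.05,'rot',Ro.from_matrix(T.T@Tt).as_rotvec(degrees=True)/6)
# predicted pixels of blade tip corners
print([proj('wrist',p+T@np.array([.155,-y,-(z-.0072)])).round() for y,z in((-.009,.0336),(.009,.0024))])
print([proj('wrist',c2w(CR,x)).round() for x in (slope(.02,-.045),slope(.072,-.045),slope(.072,-.045,-.016),slope(.02,-.045,-.016),PC[1],PC[2])])
E
```

```text
10.05 [ 0.45775693 -0.00697472  0.08534559] [-0.46  0.31  1.8   0.24  1.4   0.51]
[0.45362498 0.00581977 0.05604318] delta tool [0.05167504 0.00788179 0.64267335] rot [ 0.01034459 -0.00144172  0.00945494]
[0.56907478 0.06981464 0.05604318] delta tool [2.69167372 0.01049549 0.64307335] rot [ 0.01034459 -0.00144172  0.00945494]
[array([ 309., -164.]), array([ 258., -108.])]
[array([ 238., -206.]), array([ 301., -321.]), array([ 340., -295.]), array([ 269., -192.]), array([ 312., -378.]), array([ 206., -170.])]
```

View pics/w4.png

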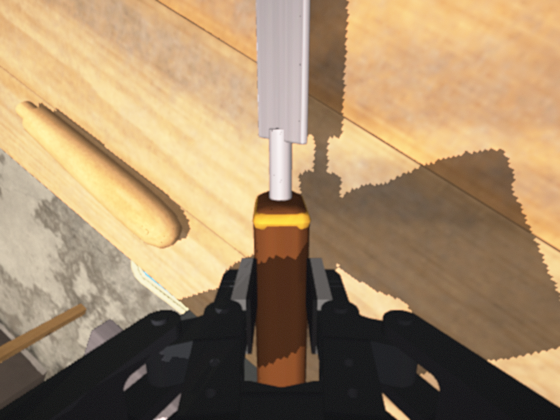

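Request:
{"op": "send_rows", "data": {"steps": [0,0,0.32,0,0,0,1,0.05,0.01,0.32,0,0,0,1,0,0,0,0,0,0,1,0.3,0,0,0,0,0,1,0.3,0,0,0,0,0,1,0.3,0,0,0,0,0,1,0.2,0,0,0,0,0,1,0.2,0,0,0,0,0,1,0.1,0,0,0,0,0,1,0,0,0,0,0,0,1]}}

```text
t: 11.1
tool_pos: [0.5151, 0.0397, 0.0551]
orientation: [-0.21, 0.945, 0.245, -0.054]
wrist_force: [-0.5, 0.8, -1.4]
gripper_width: 0.0213
grasp_force: 79.0
```

```bash
python3 - <<'E'
from h import *
p,T,s=tool();a=snap('top');b=snap('scene')
print(s['t'],p)
for y in(-.04,-.008):
    t,Tt=pose(35,y,-.008);print('delta tool',T.T@(t-p)/.05)
c1=cv2.resize(a[150:240,190:290],(500,450),interpolation=cv2.INTER_CUBIC)
c2=cv2.resize(b[160:250,200:300],(500,450),interpolation=cv2.INTER_CUBIC)
cv2.imwrite('pics/d.png',cv2.resize(np.hstack([c1,c2])[:,:,::-1],(800,360)))
E
```

```text
11.1 [0.51506178 0.03967553 0.05506643]
delta tool [ 0.59705687 -0.01095026 -0.01634687]
delta tool [ 1.23705666 -0.01045081 -0.01647178]
```

View pics/d.png

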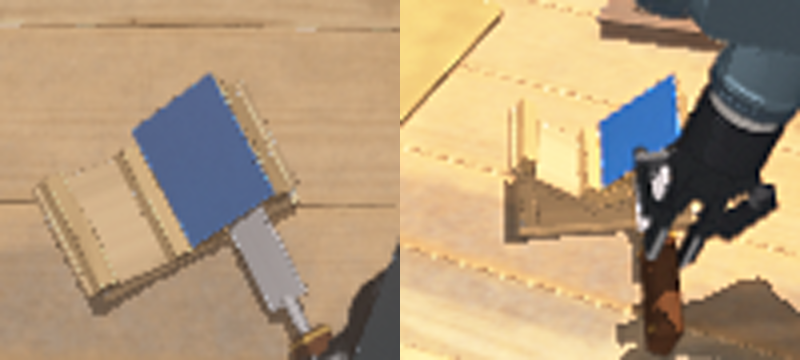

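The blade is entering the channel below the panel's near edge, spanning about (232,233) to (266,210), with no contact force. I'll insert the rest.

Request:
{"op": "send_rows", "data": {"steps": [0.2,-0.02,0,0,0,0,1,0.2,-0.02,0,0,0,0,1,0.2,0,0,0,0,0,1,0.2,0,0,0,0,0,1,0.2,0,0,0,0,0,1,0.2,0,0,0,0,0,1,0,0,0,0,0,0,1]}}

```text
t: 11.9
tool_pos: [0.5673, 0.0707, 0.0559]
orientation: [-0.21, 0.945, 0.245, -0.054]
wrist_force: [0.1, 0.7, -1.4]
gripper_width: 0.0213
grasp_force: 79.0
```

```bash
python3 - <<'E'
from h import *
p,T,s=tool();print(s['t'],p,s['wrist_force'],s['torque'],s['joints'].round(2))
t,Tt=pose(35,-.008,-.003);print('lift delta',T.T@(t-p)/.05)
a,A=pose(35,-.008,-.003)
for d in (3,6):
    b,B=pose(35+d,-.008,-.003);print(d,'row',A.T@(b-a)/.05,Ro.from_matrix(A.T@B).as_rotvec(degrees=True)/6)
E
```

```text
11.9 [0.56729471 0.07073321 0.05591264] [ 0.06934693  0.65195946 -1.439598  ] [-0.27842293 -0.13664289 -0.03489288] [-0.27  0.53  1.55  0.31  1.38  0.68]
lift delta [ 0.02232324 -0.05746734 -0.06644888]
3 row [-1.86374353e-15 -2.95253065e-02 -2.60392213e-02] [-5.00000000e-01  1.70114942e-16  2.19090061e-17]
6 row [-2.02312125e-15 -6.03729371e-02 -5.04975216e-02] [-1.00000000e+00  1.78060609e-16  1.58056320e-16]
```

Request:
{"op": "send_rows", "data": {"steps": [0,-0.03,-0.033,0,0,0,1,0,-0.03,-0.033,0,0,0,1,0,-0.03,-0.026,-0.5,0,0,1,0,-0.03,-0.026,-0.5,0,0,1,0,-0.03,-0.026,-0.5,0,0,1,0,-0.03,-0.026,-0.5,0,0,1,0,-0.03,-0.026,-0.5,0,0,1,0,-0.03,-0.026,-0.5,0,0,1,0,-0.03,-0.026,-0.5,0,0,1,0,-0.03,-0.026,-0.5,0,0,1,0,-0.03,-0.026,-0.5,0,0,1]}}

```text
t: 13.0
tool_pos: [0.5603, 0.0799, 0.075]
orientation: [0.018, 0.968, 0.25, 0.005]
wrist_force: [0.6, -1.5, -0.6]
gripper_width: 0.0214
grasp_force: 79.0
```

```bash
python3 - <<'E'
from h import *
p,T,s=tool();print(s['t'],p,s['wrist_force'],s['joints'].round(2),s['gripper_width'])
b=62;t,Tt=pose(b,-.008,-.003);print('err',T.T@(t-p)*1000,Ro.from_matrix(T.T@Tt).as_rotvec(degrees=True))
a=snap('top');w=snap('wrist')
c1=cv2.resize(a[150:240,190:290],(400,360),interpolation=cv2.INTER_CUBIC)
cv2.imwrite('pics/e.png',np.hstack([c1,cv2.resize(w,(400,300))[:300].copy() if 0 else cv2.copyMakeBorder(cv2.resize(w,(400,300)),0,60,0,0,0)])[:,:,::-1])
E
```

```text
13.0 [0.56030779 0.07985537 0.07503954] [ 0.62485248 -1.52103342 -0.61823416] [-0.05  0.31  1.75 -0.04  1.07  1.03] 0.021359071117678312
err [ 2.79962546 -0.07743082  0.62456578] [ 0.12445671 -0.02320247 -0.051737  ]
```

View pics/e.png

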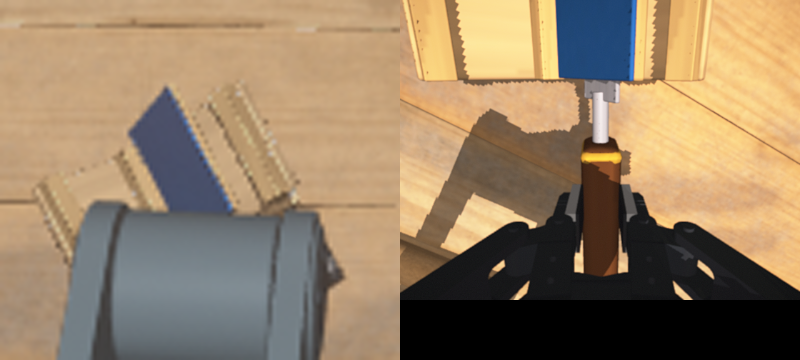

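The panel is tilting up on the blade, about 60° steep and still square in the cradle. I'll keep rolling past upright.

Request:
{"op": "send_rows", "data": {"steps": [0,-0.03,-0.026,-0.5,0,0,1,0,-0.03,-0.026,-0.5,0,0,1,0,-0.03,-0.026,-0.5,0,0,1,0,-0.03,-0.026,-0.5,0,0,1,0,-0.03,-0.026,-0.5,0,0,1,0,-0.03,-0.026,-0.5,0,0,1,0,-0.03,-0.026,-0.5,0,0,1,0,-0.03,-0.026,-0.5,0,0,1,0,-0.03,-0.026,-0.5,0,0,1,0,-0.03,-0.026,-0.5,0,0,1,0,-0.03,-0.026,-0.5,0,0,1,0,-0.03,-0.026,-0.5,0,0,1,0,-0.03,-0.026,-0.5,0,0,1,0,-0.03,-0.026,-0.5,0,0,1,0,-0.03,-0.026,-0.5,0,0,1,0,-0.03,-0.026,-0.5,0,0,1,0,0,0,0,0,0,1,0,0,0,0,0,0,1,0,0,0,0,0,0,1,0,0,0,0,0,0,1]}}

```text
t: 15.1
tool_pos: [0.5466, 0.1058, 0.0838]
orientation: [0.409, 0.878, 0.226, 0.106]
wrist_force: [0.4, -0.5, -1.5]
gripper_width: 0.0213
grasp_force: 79.2
```

```bash
python3 - <<'E'
from h import *
p,T,s=tool();print(s['t'],p,s['wrist_force'],s['joints'].round(2),s['gripper_width'])
b=110;t,Tt=pose(b,-.008,-.003);print('err',T.T@(t-p)*1000,Ro.from_matrix(T.T@Tt).as_rotvec(degrees=True))
a=snap('scene');w=snap('wrist')
c1=cv2.resize(a[150:240,200:300],(400,360),interpolation=cv2.INTER_CUBIC)
cv2.imwrite('pics/f.png',np.hstack([c1,cv2.copyMakeBorder(cv2.resize(w,(400,300)),0,60,0,0,0)])[:,:,::-1])
E
```

```text
15.1 [0.54658921 0.10577716 0.08377549] [ 0.42427956 -0.46881584 -1.54636444] [ 0.45  0.46  1.83 -1.03  1.1   2.14] 0.02127938226751188
err [ 2.23087961 -0.3541917   0.30587758] [-0.05713745  0.01496104 -0.08868782]
```

View pics/f.png

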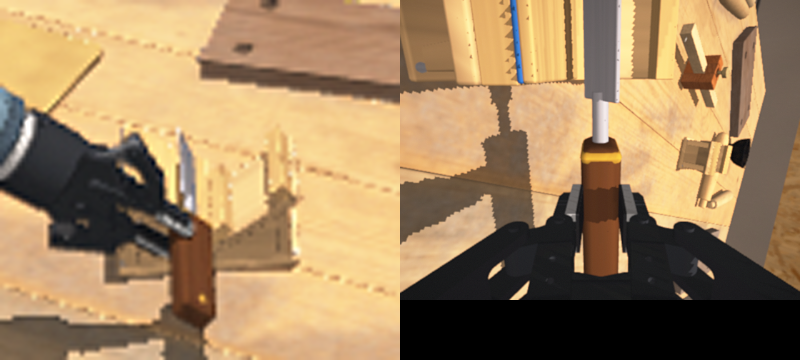

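The panel is over: bare wood is up on the left slope, with only its blue edge visible near (515,60). Next I'll withdraw the blade along its axis, then roll back upright.

Request:
{"op": "send_rows", "data": {"steps": [-0.3,0,0,0,0,0,1,-0.5,0,0,0,0,0,1,-0.5,0,0,0,0,0,1,-0.5,0,0,0,0,0,1,-0.5,0,0,0,0,0,1,-0.5,0,0,0,0,0,1,0,0,0,0.76,0,0,1,0,0,0,0.76,0,0,1,0,0,0,0.76,0,0,1,0,0,0,0.76,0,0,1,0,0,0,0.76,0,0,1,0,0,0,0.76,0,0,1,0,0,0,0.76,0,0,1,0,0,0,0.76,0,0,1,0,0,0,0.76,0,0,1,0,0,0,0.76,0,0,1,0,0,0,0.76,0,0,1,0,0,0,0,0,0,1]}}

```text
t: 17.0
tool_pos: [0.4251, 0.0365, 0.084]
orientation: [-0.001, 0.969, 0.249, 0.0]
wrist_force: [-0.7, -1.2, -1.6]
gripper_width: 0.0213
grasp_force: 79.2
```

```bash
python3 - <<'E'
from h import *
p,T,s=tool();print(s['t'],p,s['joints'].round(2))
a=np.radians(24.6);X=np.array([np.cos(a),np.sin(a),0]);Z=np.array([0,0,-1.]);Tt=np.column_stack([X,np.cross(Z,X),Z])
t=np.array([.5017,-.209,.0072])
print('rot first',Ro.from_matrix(T.T@Tt).as_rotvec(degrees=True)/6,'then delta in target tool',Tt.T@(t-p)/.05,'in present',T.T@(t-p)/.05)
E
```

```text
17.0 [0.42510662 0.03649519 0.08397687] [-0.2   0.01  2.08  0.    1.06  0.87]
rot first [-0.02423464 -0.01255599  0.70339399] then delta in target tool [-0.65106932  5.10194888  1.53553736] in present [-1.0269209   5.0440021   1.52155344]
```

Request:
{"op": "send_rows", "data": {"steps": [0,0,0,-0.024,-0.0126,0.7,1,-0.08,0.638,0,0,0,0,1,-0.08,0.638,0,0,0,0,1,-0.08,0.638,0,0,0,0,1,-0.08,0.638,0,0,0,0,1,-0.08,0.638,0,0,0,0,1,-0.08,0.638,0,0,0,0,1,-0.08,0.638,0,0,0,0,1,-0.08,0.638,0,0,0,0,1,0,0,0.4,0,0,0,1,0,0,0.4,0,0,0,1,0,0,0.4,0,0,0,1,0,0,0.2,0,0,0,1,0,0,0,0,0,0,1]}}

```text
t: 18.4
tool_pos: [0.5003, -0.2054, 0.0116]
orientation: [-0.001, 0.977, 0.215, -0.002]
wrist_force: [0.3, 0.2, -0.6]
gripper_width: 0.0212
grasp_force: 79.2
```

```bash
python3 - <<'E'
from h import *
p,T,s=tool();print(s['t'],p,s['wrist_force'],T[:,2])
a=np.radians(24.6);X=np.array([np.cos(a),np.sin(a),0]);Z=np.array([0,0,-1.]);Tt=np.column_stack([X,np.cross(Z,X),Z])
print(Ro.from_matrix(T.T@Tt).as_rotvec(degrees=True)/6)
E
```

```text
18.4 [ 0.50026268 -0.20541604  0.01163389] [ 0.31954966  0.18207748 -0.55641715] [-4.58418375e-03  8.65215753e-04 -9.99989118e-01]
[-0.02581235  0.03630865  0.04044716]
```

Request:
{"op": "send_rows", "data": {"steps": [0,0,0.05,0,0,0,1,0,0,0.035,0,0,0,1,0,0,0,0,0,0,1,0,0,0,0,0,0,0.2,0,0,0,0,0,0,-0.4,0,0,0,0,0,0,-1,0,0,0,0,0,0,-1,0,0,0,0,0,0,-1,0,0,0,0,0,0,-1,0,0,-0.2,0,0,0,-1,0,0,-0.5,0,0,0,-1,0,0,-0.6,0,0,0,-1,0,0,-0.6,0,0,0,-1,0,0,-0.6,0,0,0,-1,0,0,-0.6,0,0,0,-1,0,0,0,0,0,0,-1,0,0,0,0,0,0,-1,0,0,0,0,0,0,-1]}}

```text
t: 20.2
tool_pos: [0.5011, -0.2062, 0.163]
orientation: [-0.001, 0.977, 0.215, -0.001]
wrist_force: [-0.3, 1.1, -0.2]
gripper_width: 0.0851
grasp_force: 0.0
```

```bash
python3 - <<'E'
from h import *
p,T,s=tool();print(s['t'],p,s['wrist_force'],s['gripper_width'])
a=snap('top');w=snap('wrist')
c1=cv2.resize(a[150:240,190:290],(400,360),interpolation=cv2.INTER_CUBIC)
cv2.imwrite('pics/g.png',np.hstack([c1,cv2.copyMakeBorder(cv2.resize(w,(400,300)),0,60,0,0,0)])[:,:,::-1])
# predicted flipped panel bare corners in crop
for x in [slope(.09,.05,.008,-1),slope(.09,-.05,.008,-1),slope(0,-.05,.008,-1),slope(0,.05,.008,-1)]: print(((proj('top',c2w(CR,x))-[190,150])*4).round())
E
```

```text
20.2 [ 0.50110958 -0.20622489  0.16296208] [-0.25351792  1.06246259 -0.21830879] 0.08513537529049896
[ 36. 161.]
[101. 284.]
[200. 242.]
[138. 124.]
```

View pics/g.png

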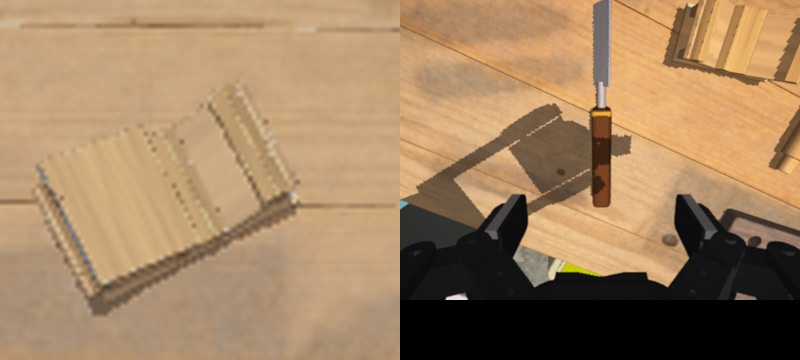

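The panel lies bare face up on the left slope, with corners near (38,162), (102,284), (200,242) and (135,126), matching the prediction to within 3 px. The turner lies upright on its handle at its old place and the gripper is clear, so I'm handing in.

```bash
python3 -c "
from rig import env
print(env.hand_in())"
```

```text
the job is handed in; nothing more can be done
None
```

The panel is flipped bare face up onto the left slope, the lifter is back on the bench on its handle at its starting place, and the job was handed in after about 20 s of the 50 s allowed (no verdict was returned).

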